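# Clamp the figurine mould and start the press

## Robot

A 6-joint arm with a two-finger parallel gripper is mounted at the origin on the work surface. World frame = base frame: x ahead of the robot, y to its left, z up, the work surface at z = 0. Lengths are in mm, angles in rad, forces in N, time in s.
With the tool pointing down it reaches from about 350 to 925 mm from the base axis. Payload 6.4 kg.
Tool frame: the origin (TCP) lies on the mounting face of the last link; the fingertips stand 173 mm ahead of it and the grasp point (between the pads) lies 155 mm ahead of it; x points along the fingers, y is the direction in which the jaws open and shut, and the axes are right-handed (so a half turn about x gives the same grasp; the last joint's range is limited). The gripper opens to 85 mm and grips with 20 to 120 N. Pads are 22 mm wide; open, the fingers measure 114 mm over their backs; the gripper's body (76 mm by 85 mm) begins 54 mm behind the grasp point. The pads swing forward as they close: fully open they stand 13 mm farther back than shut.
Start: joints at [-1.343, 0.245, 1.558, -0, 1.339, -0.174], TCP at [254.205, -598.244, 404.69] pointing down, gripper open.
Joint ranges: [-3.13, 3.13], [-1.02, 2.26], [0.13, 2.54], [-0.95, 4.09], [0.21, 2.88], [-2.74, 2.74]. Speed limits (rad/s): [2.57, 2.57, 3.14, 3.14, 3.14, 3.14].

## Interface

Orientations are given as a unit quaternion [w, x, y, z].
In Python, from cell import get_state, snapshot, close_job gives the robot as it stands.
- The arm moves only by the tool servo_tool, never from a script. Its argument "rows" is a list of rows, each an object with "angular": the turn, a rotation vector about the tool's x, y, z in degrees, a list of three; "slide": the shift along the tool's x, y, z in m, a list of three; "gripper": the opening, from -1 (shut) to 1 (fully open), so that 0 is half open. In form: [{"angular": [wx, wy, wz], "slide": [x, y, z], "gripper": gripper}, ...]. A call has exactly 5 rows; each row is the pose to reach, as a shift and turn from the pose measured when the call began, along the tool's axes at that moment; what a row does not reach only later rows make up. A row lasts 1/12 s, in which the tool goes at most 41.7 mm and 7.16 degrees, less where a joint would pass 70% of its speed; a pose out of reach is approached as far as the arm can. A call with a gripper value outside its range is refused whole. The fingers move at their own pace and stop on an object; "force" is the grip in N (left out, the last holds). Time passes only in rows, so rows that repeat a pose let the fingers close, or fill a call up. It gives the time, the measured TCP pose, the force and the opening at its end, in the units of the state.
- get_state(): the state, without advancing time (a new reading comes with each control period).
- snapshot(name): name is "side" or "top" or "wrist"; returns a dict with "frame" (480x640x3 uint8, red, green, blue), "depth" (480x640 float32, mm along the optical axis (not along the pixel's ray), 0 where there is no reading), "mtx" (3x3 intrinsics, pixels), "R" (3x3) and "t" (3): a world point X has camera coordinates R X + t. Camera axes: x right, y down, z forward; pixel columns grow to the right and rows downward; lengths in mm; the calibration is good to about 2 mm. A picture is of the moment at which its call begins.
- close_job(): hands the job in, once; it reports no verdict.
The state is a dict: "time": time; "q": joint angles; "dq": joint speeds; "tau": joint torques, N m; "tool_pos": TCP position; "ee_rot": TCP orientation; "force": force on the tool from outside, world axes, zero at the start; "wrist_torque": the same for the moment, N m; "width": finger opening in mm.
Only numpy, scipy, OpenCV 4.12 (cv2) and the standard library are available. Lean on these libraries where they do the work, as an engineer would, in place of code of your own. Each camera call takes 0.05 s, during which the arm holds its last target. There are 200 camera calls.

## Task

Wind the press's black handwheel clockwise (seen from above) by its red crank handle until the orange pointer stands over the middle of the green band on the dial, so that the plate is down on the plaster mould. Then slide the orange lock tab on the grey control box fully aside, press the green button it was covering all the way down to start the press, and let go. Leave the wheel and tab set like that, and do not disturb the loose things standing and lying around.

Things in the scene. Friction and masses are not known exactly. Their poses are not given: they have to be found in the camera images.
- press: Green mould press fixed to the table, left or right, turned a little: base 180 x 230 x 20 mm with a white plaster mould, two posts, crosshead, white dial 188 mm across on top (184 mm above the table). Origin under the base's centre, z up; the wheel's vertical axis passes through it. The dial's green band has its middle exactly along the press's own +x from the axis and spans 0.128 rad each side.
- wheel_axis (a point): Centre of the handwheel's upper face, on its vertical axis, 200 mm above the table; does not turn, axes as press. The wheel is a black disc 124 mm across and 12 mm thick with an orange pointer bar that sticks out 29 mm past the rim over the dial.
- handwheel (a joint): Turn of the wheel in rad, growing clockwise seen from above; end stops 0 and 6.2. At 5.50 the pointer is over the band's middle and the plate on the mould; the pointer's direction from press's +x towards +y is (5.50 - value). Starts at 0.7 to 2.3, so 3.2 to 4.8 rad of clockwise turning are needed. Takes about 2.5 N at the crank; stays where left, can be turned back.
- crank_mid (a point): On the red crank handle's axis, 236 mm above the table. The handle is upright, round, 24 mm across, from the wheel's upper face (200 mm) up to 261 mm above the table, 48 mm from the wheel's axis in the pointer's direction. It spins freely on its pin: a gripper pointing down can hold it and lead it round in a circle without turning.
- control_box: Grey control box fixed to the table, 120 (x) x 200 (y) x 70 mm, left or right beside the press, turned a little. Origin under its centre; z up. On its top two aluminium rails along its y, 8 mm wide, 66 mm apart inside, upper faces 86 mm above the table; the tab slides on them and the button lies between them.
- lock_tab (a joint): Slide of the orange lock tab in m: 0 covering the button, 0.060 fully aside, growing along the box's own +y. Starts between 0 and 0.006. Takes about 2 N to move and stays where it is left.
- tab_fin (a point): Middle of the upper edge of the tab's upright fin, 117.5 mm above the table; moves with the tab. The fin is 44 (box's x) x 12 (box's y) x 26 mm high and stands on the tab's plate, 82 (x) x 56 (y) x 5 mm, upper face 91.5 mm above the table, whose centre lies 12 mm towards the box's -y from the fin.
- button_top (a point): Centre of the green button's upper face: round, 38 mm across, 85 mm above the table when not pressed, 40 mm towards the box's -y from its centre. With the tab fully aside the tab plate's edge is 32 mm away from the button's centre, on the +y side, and the fin 72 mm.
- start_button (a joint): Travel of the button in m: 0 up, 0.006 fully down. It is sprung: starts to move at 1 N, fully down at about 5 N, and comes back up by itself.
- tall_figure: Brown clay standing figure on a turquoise-green round foot, 154 mm tall, foot 60 mm across; origin at the centre of its underside. Stands behind the press; not to be disturbed.
- small_figure: Brown clay figure, 100 mm tall, foot 52 mm across; origin under its centre. Stands behind the control box; not to be disturbed.
- slip_jar: Jar with white lid and paper label, 64 mm across, 110 mm tall; origin under its centre. Stands behind the control box; not to be disturbed.
- brush: Brush lying on the table in front of the control box, 200 mm long along its own x; not to be disturbed.
- spatula: Spatula, 170 mm long along its own x, lying on the table in front of the press; not to be disturbed.
- red_can: Can with a red label, 66 mm across, 115 mm tall, at the right side; origin under its centre; not to be disturbed.
- tin: Open grey metal cup, 80 mm across, 100 mm tall, at the left side; origin under its centre; not to be disturbed.

How it is judged:
By the outcome, as a careful person would: the job done as asked, in the order asked, and still so for the second after the job is handed in, with the robot touching nothing.
It also fails if it takes over 64 s, if anything falls off the work surface, if the arm or the gripper's body presses on something with over 40 N, if the wrist force passes 120 N, or if a joint passes its speed limit or range.

## Working session

There is one attempt and no reset: what is moved stays moved. The work goes in short steps, Python scripts to look and compute and a tool call to move; the robot and the scene stay as the last step left them, time stands still between calls to the robot, and variables do not carry over. Pictures are saved under pics/ and viewed, about 8 in all and at most 12, crops included, and the job is handed in when it is done.

Besides the shell and the picture viewer there is one more tool, called after "Emit:" as a command line: name --argument value ..., lists and objects as JSON in quotes. servo_tool: Moves the arm, as the interface text tells. Its arguments: {"type":"object","properties":{"rows":{"type":"array"},"force":{"type":"number"}},"required":["rows"]}

```bash
mkdir -p pics; ls; python3 - <<'E'
from cell import *
import cv2,numpy as np
s=get_state();print({k:np.round(v,3) for k,v in s.items()})
for n in("top","side"):
    d=snapshot(n);np.savez(n+".npz",**d);cv2.imwrite(f"pics/{n}0.png",d["frame"][:,:,::-1]);print(n,d["mtx"],d["R"],d["t"])
E
```

```text
pics
{'time': np.float64(0.0), 'q': array([-1.343,  0.246,  1.559,  0.   ,  1.339, -0.174]), 'dq': array([-0.   ,  0.   , -0.   , -0.001, -0.002,  0.   ]), 'tau': array([ 1.0000e-03, -4.2951e+01, -3.2612e+01, -0.0000e+00,  5.0000e-03,
       -0.0000e+00]), 'tool_pos': array([ 254.132, -598.016,  403.562]), 'ee_rot': array([-0.14 , -0.693, -0.142,  0.693]), 'force': array([-1.029,  0.751, -0.317]), 'wrist_torque': array([ 0.004, -0.006,  0.025]), 'width': np.float64(85.436)}
top [[470.79098112   0.         318.20160534]
 [  0.         470.79098112 246.62622053]
 [  0.           0.           1.        ]] [[-6.05446946e-04 -9.99841010e-01 -1.78209864e-02]
 [-9.88152475e-01  3.33324100e-03 -1.53439158e-01]
 [ 1.53474164e-01  1.75169526e-02 -9.87997387e-01]] [  31.54848313  562.32721408 1330.85120747]
side [[565.87627466   0.         315.42009082]
 [  0.         565.87627466 234.45804859]
 [  0.           0.           1.        ]] [[ 9.99693827e-01 -1.79959706e-02  1.69822368e-02]
 [ 1.04512129e-04 -6.83248207e-01 -7.30186193e-01]
 [ 2.47434921e-02  7.29964405e-01 -6.83037134e-01]] [-529.02332337  129.49826243 1538.33200766]
```

View pics/top0.png

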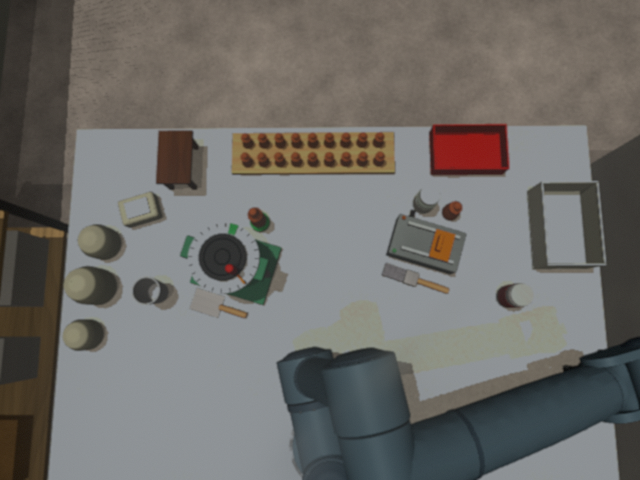

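View pics/side0.png

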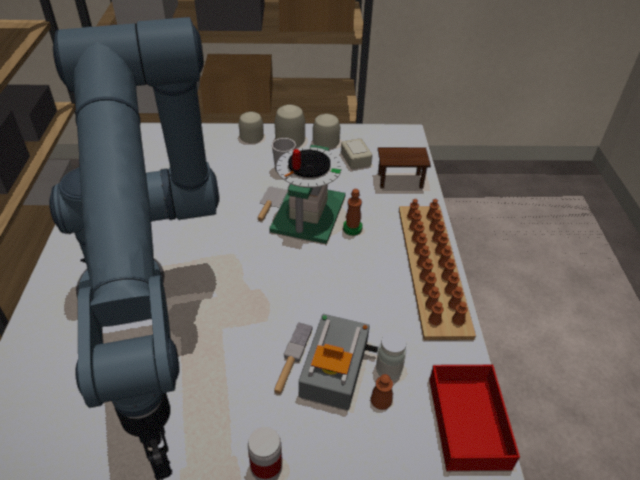

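```bash
cat > h.py <<'E'
import cv2,numpy as np
def ray(d,uv,z):
    "world points of pixels uv (n,2) on plane height z"
    uv=np.atleast_2d(np.float64(uv));r=np.c_[uv,np.ones(len(uv))]@np.linalg.inv(d["mtx"]).T@d["R"]
    c=-d["R"].T@d["t"];return c+r*((z-c[2])/r[:,2])[:,None]
def cloud(d):
    v,u=np.mgrid[:480,:640];Z=d["depth"].astype(float)
    p=np.stack([u,v,np.ones_like(u)],-1)@np.linalg.inv(d["mtx"]).T*Z[...,None]
    return (p-d["t"])@d["R"]
def hsv(d): return cv2.cvtColor(d["frame"],cv2.COLOR_RGB2HSV)
E
python3 - <<'E'
from h import *
d=np.load("top.npz");f=d["frame"];H=hsv(d);C=cloud(d)
h,s,v=[H[...,i].astype(int) for i in range(3)]
ok=d["depth"]>0
def rep(n,m):
    k,l,st,ce=cv2.connectedComponentsWithStats(m.astype(np.uint8))
    for i in range(1,k):
        if st[i,4]>5:
            P=C[(l==i)&ok]; print(n,st[i],ce[i].round(1),np.median(P,0).round(0) if len(P) else None, P[:,2].max().round(0) if len(P) else None)
roi=np.zeros((480,640),bool);roi[200:310,170:300]=1;roi[200:300,380:480]=1
rep("red",roi&((h<6)|(h>174))&(s>150)&(v>90))
rep("orange",roi&(h>=7)&(h<20)&(s>180)&(v>110))
rep("green",roi&(h>40)&(h<85)&(s>100))
# wheel top
m=roi&(abs(C[...,2]-200)<7)&(v<80);rep("wheel",m)
m=roi&(abs(C[...,2]-184)<8);P=C[m];print("dial bbox",P.min(0),P.max(0),len(P))
m=roi&(abs(C[...,2]-70)<5);m[:,:350]=0;print("box",cv2.minAreaRect(C[m][:,:2].astype(np.float32)))
for n,(a,b,c,e) in {"w":(205,310,170,310),"b":(190,300,380,490)}.items():
    cv2.imwrite(f"crop_{n}.png",cv2.resize(f[a:b,c:e,::-1],None,fx=4,fy=4,interpolation=2))
a=cv2.imread("crop_w.png");b=cv2.imread("crop_b.png");w=cv2.copyMakeBorder(b,0,0,0,0,0)
cv2.imwrite("pics/crop0.png",cv2.resize(np.hstack([a,w[:420]]),None,fx=.8,fy=.8))
E
```

```text
red [225 264   8   8  49] [228.6 267.7] [477. 245. 260.] 265.0
orange [430 230  24  31 471] [441.9 245.1] [ 557. -316.   94.] 125.0
green [252 221  16  10  46] [259.8 227.2] [624. 206.  19.] 26.0
green [229 224   8  10  60] [232.4 228.6] [589. 255. 186.] 192.0
green [182 237  10  20  84] [186.1 246.2] [544. 377. 181.] 185.0
green [265 244  15  15  81] [274.  250.2] [556. 161.  22.] 28.0
green [254 257  13  23 148] [261.  268.8] [482. 177. 181.] 187.0
green [191 280   4   3   6] [192.5 281.2] [465. 402.  19.] 23.0
green [255 298   9   6  28] [260.1 300.6] [406. 200.  22.] 26.0
wheel [ 199  234   48   47 1615] [221.8 256. ] [515. 278. 200.] 207.0
dial bbox [422.26015893 159.71315726 176.09289337] [608.15797315 393.04682371 191.99775294] 2529
box ((609.3088989257812, -294.2086181640625), (200.14932250976562, 203.06214904785156), 73.0020980834961)
```

View pics/crop0.png

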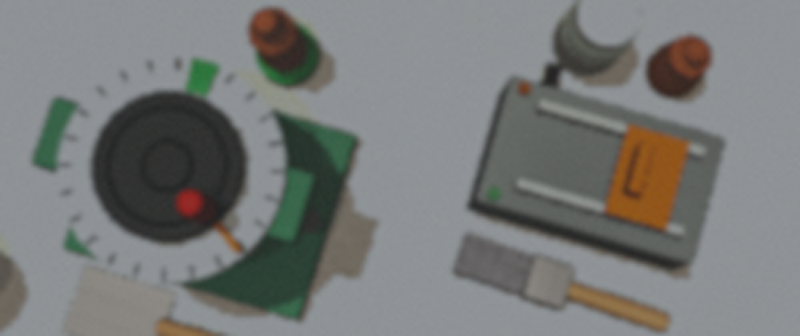

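```bash
cat >> h.py <<'E'
from scipy.spatial.transform import Rotation as Rn
def T(s): q=s["ee_rot"];return Rn.from_quat([q[1],q[2],q[3],q[0]]).as_matrix()
E
python3 - <<'E'
from h import *
from cell import get_state
d=np.load("top.npz")
c=ray(d,[221.8,256],200)[0];b=ray(d,[232.4,228.6],184)[0];r=ray(d,[228.6,267.7],259)[0]
print(c,b,r)
yaw=np.arctan2(*(b-c)[1::-1]);ra=np.arctan2(*(r-c)[1::-1]);print("yaw",yaw,"crank",ra,"R",np.hypot(*(r-c)[:2]),"val",5.5-(ra-yaw)%(2*np.pi))
# crosshead ends as check of yaw
e=ray(d,[[186.1,246.2],[261,268.8]],181);print(e,"mid",e.mean(0),np.arctan2(*(e[0]-e[1])[1::-1])-np.pi/2)
o=ray(d,[441.9,245.1],95);print("tab",o)
C=cloud(d);m=abs(C[...,2]-86)<4;m[:,:380]=0;m[:,480:]=0;m[:200]=0;m[300:]=0
H=hsv(d);m&=H[...,1]<60
P=C[m];print(len(P));print(cv2.minAreaRect(P[:,:2].astype(np.float32)))
m=abs(C[...,2]-70)<4;m[:,:380]=0;m[:,480:]=0;m[:215]=0;m[300:]=0;m=cv2.morphologyEx(m.astype(np.uint8),cv2.MORPH_OPEN,np.ones((3,3)))>0
print("box",cv2.minAreaRect(C[m][:,:2].astype(np.float32)))
R=T(get_state());print(R.round(3))
print("to crank",R.T@(np.r_[r[:2],450]-get_state()["tool_pos"]))
E
```

```text
[514.42471471 276.92706085 200.        ] [589.56002805 254.67237752 184.        ] [477.47245382 246.03771282 259.        ]
yaw -0.2879620689023235 crank -2.4453263499944757 R 48.16244809586915 val 1.3741789739125654
[[543.37192267 376.55653402 181.        ]
 [482.97143573 177.41447863 181.        ]] mid [513.1716792  276.98550633 181.        ] -0.29448478697369485
tab [[ 557.57065002 -316.57368081   95.        ]]
211
((603.6697387695312, -298.2070007324219), (150.6142120361328, 157.77340698242188), 72.467529296875)
box ((568.690185546875, -284.61773681640625), (194.11485290527344, 118.92106628417969), 72.70767974853516)
[[-0.     0.391 -0.92 ]
 [ 0.002 -0.92  -0.391]
 [-1.    -0.002 -0.   ]]
to crank [ -44.98627235 -689.58432887 -535.63590492]
```

Emit:
servo_tool --rows '[{"angular": [0, 0, 0], "slide": [-0.01, -0.03, -0.023], "gripper": 1}, {"angular": [0, 0, 0], "slide": [-0.02, -0.06, -0.046], "gripper": 1}, {"angular": [0, 0, 0], "slide": [-0.03, -0.09, -0.07], "gripper": 1}, {"angular": [0, 0, 0], "slide": [-0.04, -0.12, -0.093], "gripper": 1}, {"angular": [0, 0, 0], "slide": [-0.045, -0.151, -0.117], "gripper": 1}]'

```text
time: 0.52
tool_pos: [302.9, -411.9, 449.7]
ee_rot: [0.141, 0.693, 0.141, -0.693]
force: [0.6, 0.2, 0.2]
width: 85.4
```

Emit:
servo_tool --rows '[{"angular": [0, 0, 0], "slide": [0, -0.032, -0.0248], "gripper": 1}, {"angular": [0, 0, 0], "slide": [0, -0.064, -0.0496], "gripper": 1}, {"angular": [0, 0, 0], "slide": [0, -0.096, -0.0744], "gripper": 1}, {"angular": [0, 0, 0], "slide": [0, -0.128, -0.0992], "gripper": 1}, {"angular": [0, 0, 0], "slide": [0, -0.16, -0.124], "gripper": 1}]'

```text
time: 0.93
tool_pos: [354.4, -214.2, 449.5]
ee_rot: [0.14, 0.693, 0.141, -0.693]
force: [1.0, 0.2, -0.3]
width: 85.2
```

Emit:
servo_tool --rows '[{"angular": [0, 0, 0], "slide": [0, -0.032, -0.0248], "gripper": 1}, {"angular": [0, 0, 0], "slide": [0, -0.064, -0.0496], "gripper": 1}, {"angular": [0, 0, 0], "slide": [0, -0.096, -0.0744], "gripper": 1}, {"angular": [0, 0, 0], "slide": [0, -0.128, -0.0992], "gripper": 1}, {"angular": [0, 0, 0], "slide": [0, -0.16, -0.124], "gripper": 1}]'

```text
time: 1.35
tool_pos: [406.0, -16.4, 449.6]
ee_rot: [0.14, 0.693, 0.141, -0.693]
force: [1.4, -1.7, 0.4]
width: 85.4
```

Emit:
servo_tool --rows '[{"angular": [0, 0, 0], "slide": [0, -0.032, -0.0248], "gripper": 1}, {"angular": [0, 0, 0], "slide": [0, -0.064, -0.0496], "gripper": 1}, {"angular": [0, 0, 0], "slide": [0, -0.094, -0.0744], "gripper": 1}, {"angular": [0, 0, 0], "slide": [0, -0.124, -0.098], "gripper": 1}, {"angular": [0, 0, 0], "slide": [0, -0.153, -0.12], "gripper": 1}]'

```text
time: 1.77
tool_pos: [456.8, 173.6, 449.5]
ee_rot: [0.141, 0.693, 0.141, -0.693]
force: [1.5, -0.9, 0.3]
width: 85.5
```

Emit:
servo_tool --rows '[{"angular": [0, 0, 0], "slide": [0, -0.025, -0.02], "gripper": 1}, {"angular": [0, 0, 0], "slide": [0, -0.045, -0.036], "gripper": 1}, {"angular": [0, 0, 0], "slide": [0, -0.06, -0.048], "gripper": 1}, {"angular": [0, 0, 0], "slide": [0, -0.06, -0.048], "gripper": 1}, {"angular": [0, 0, 0], "slide": [0, -0.06, -0.048], "gripper": 1}]'

```text
time: 2.18
tool_pos: [477.4, 248.1, 448.9]
ee_rot: [-0.141, -0.692, -0.142, 0.693]
force: [0.3, -1.5, -0.1]
width: 85.6
```

```bash
python3 - <<'E'
from h import *
from cell import *
s=get_state();d=snapshot("wrist");np.savez("w1.npz",**d);cv2.imwrite("pics/w1.png",d["frame"][:,:,::-1])
print(s["tool_pos"],s["q"],s["force"]);R=T(s)
H=hsv(d);h,sa,v=[H[...,i].astype(int) for i in range(3)];C=cloud(d)
m=((h<6)|(h>174))&(sa>150)&(v>80)&(C[...,2]>205);P=C[m&(C[...,2]>256)];print(m.sum(),np.argwhere(m).mean(0) if m.any() else 0,len(P),P.mean(0) if len(P) else 0)
# dial
m=(abs(C[...,2]-184)<5)&(d["depth"]>0);g=m&(h>40)&(h<85)&(sa>100);print("green",C[g].mean(0) if g.any() else 0)
m=(abs(C[...,2]-200)<4)&(v<80);print("wheel",m.sum(), cv2.minEnclosingCircle(C[m][:,:2].astype(np.float32)) if m.any() else 0)
E
```

```text
[477.37448153 248.13042114 448.85022679] [ 2.68412876e-01 -5.42470500e-02  1.79787615e+00  5.67773755e-04
  1.39912290e+00  1.43633996e+00] [ 0.28914643 -1.52388701 -0.05719762]
1431 [282.94898672 319.05031447] 870 [478.35921329 248.35646014 258.42798108]
green [565.67323937 278.124116   181.83235141]
wheel 18565 ((513.092041015625, 278.9374084472656), 61.632022857666016)
```

View pics/w1.png

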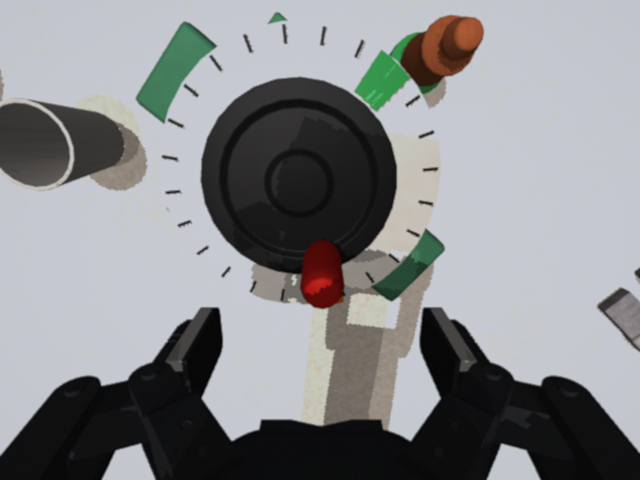

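Emit:
servo_tool --rows '[{"angular": [0, 0, 0], "slide": [0.015, 0, 0], "gripper": 1}, {"angular": [0, 0, 0], "slide": [0.03, 0, 0], "gripper": 1}, {"angular": [0, 0, 0], "slide": [0.045, 0, 0], "gripper": 1}, {"angular": [0, 0, 0], "slide": [0.057, 0, 0], "gripper": 1}, {"angular": [0, 0, 0], "slide": [0.057, 0, 0], "gripper": 1}]'

```text
time: 2.65
tool_pos: [476.5, 246.3, 389.0]
ee_rot: [-0.141, -0.691, -0.141, 0.695]
force: [-0.3, 0.8, -0.6]
width: 85.3
```

Emit:
servo_tool --rows '[{"angular": [0, 0, 0], "slide": [0, 0, 0], "gripper": -0.6}, {"angular": [0, 0, 0], "slide": [0, 0, 0], "gripper": -0.6}, {"angular": [0, 0, 0], "slide": [0, 0, 0], "gripper": -0.6}, {"angular": [0, 0, 0], "slide": [0, 0, 0], "gripper": -0.6}, {"angular": [0, 0, 0], "slide": [0, 0, 0], "gripper": -0.6}]' --force 30

```text
time: 3.07
tool_pos: [476.7, 246.3, 389.8]
ee_rot: [-0.141, -0.691, -0.141, 0.695]
force: [0.6, 0.5, 0.2]
width: 25.6
```

```bash
python3 - <<'E'
from h import *
from cell import *
d=np.load("w1.npz");H=hsv(d);h,sa,v=[H[...,i].astype(int) for i in range(3)]
g=(h>40)&(h<85)&(sa>100);k,l,st,ce=cv2.connectedComponentsWithStats(g.astype(np.uint8))
for i in range(1,k):
    if st[i,4]>300: print(st[i],ce[i],H[l==i].mean(0),[ray(d,ce[i],z)[0][:2].round(1) for z in(184,181)])
m=((cloud(d)[...,2]-200).__abs__()<4)&(v<80);print("wheel ray",ray(d,cv2.minEnclosingCircle(np.argwhere(m)[:,::-1].astype(np.float32))[0],200))
s=get_state();print(s["tool_pos"],s["width"],s["force"])
E
```

```text
[ 137   23   78   99 2989] [172.99263968  69.07293409] [ 72.3676815  116.54533289 123.03077952] [array([545.8, 374.8]), array([545.7, 376. ])]
[ 355   51   55   60 1657] [381.29209415  80.68074834] [ 66.96741098 158.50392275 150.51719976] [array([589.5, 255.8]), array([590. , 255.5])]
[ 373  231   70   69 1588] [410.46347607 266.81108312] [ 72.67191436 118.46473552  81.24559194] [array([486.9, 181.5]), array([486. , 180.2])]
wheel ray [[518.36594179 280.98698548 200.        ]]
[476.65232904 246.30821638 389.77579638] 25.5579482370895 [0.62093906 0.54553309 0.16259586]
```

```bash
cat > arc.py <<'E'
from h import *
from cell import *
import sys
s=get_state();R=T(s);c=np.array([514,277.8]);p=s["tool_pos"];a=np.arctan2(p[1]-c[1],p[0]-c[0])
print("ang",a,"left",(a+.292)%(2*np.pi),"R",np.hypot(*(p[:2]-c)),s["force"],s["width"])
for k in range(1,int(sys.argv[1])+1):
    b=a-.2*k;w=np.r_[c+48*np.array([np.cos(b),np.sin(b)]),390.5]
    print(k,((R.T@(w-p))/1000).round(4).tolist())
E
python3 arc.py 5
```

```text
ang -2.4410560509032484 left 4.134129256276338 R 48.852645392824755 [0.62093906 0.54553309 0.16259586] 25.5579482370895
1 [-0.0007, -0.0096, 0.0011]
2 [-0.0007, -0.0192, 0.0011]
3 [-0.0007, -0.0286, -0.0008]
4 [-0.0007, -0.0375, -0.0045]
5 [-0.0007, -0.0454, -0.0099]
```

Emit:
servo_tool --rows '[{"angular": [0, 0, 0], "slide": [-0.0007, -0.0096, 0.0011], "gripper": -0.6}, {"angular": [0, 0, 0], "slide": [-0.0007, -0.0192, 0.0011], "gripper": -0.6}, {"angular": [0, 0, 0], "slide": [-0.0007, -0.0286, -0.0008], "gripper": -0.6}, {"angular": [0, 0, 0], "slide": [-0.0007, -0.0375, -0.0045], "gripper": -0.6}, {"angular": [0, 0, 0], "slide": [-0.0007, -0.0454, -0.0099], "gripper": -0.6}]'

```text
time: 3.48
tool_pos: [467.2, 292.3, 390.0]
ee_rot: [-0.141, -0.69, -0.14, 0.696]
force: [-1.9, -3.6, -0.1]
width: 23.2
```

```bash
python3 arc.py 5
```

```text
ang 2.8417995109037966 left 3.1337995109037964 R 48.99976336776966 [-1.87408158 -3.63225469 -0.0774629 ] 23.233268949769
1 [-0.0006, -0.006, -0.0076]
2 [-0.0006, -0.0112, -0.0157]
3 [-0.0007, -0.0147, -0.0246]
4 [-0.0008, -0.0163, -0.0341]
5 [-0.0009, -0.016, -0.0437]
```

Emit:
servo_tool --rows '[{"angular": [0, 0, 0], "slide": [-0.0006, -0.006, -0.0076], "gripper": -0.6}, {"angular": [0, 0, 0], "slide": [-0.0006, -0.0112, -0.0157], "gripper": -0.6}, {"angular": [0, 0, 0], "slide": [-0.0007, -0.0147, -0.0246], "gripper": -0.6}, {"angular": [0, 0, 0], "slide": [-0.0008, -0.0163, -0.0341], "gripper": -0.6}, {"angular": [0, 0, 0], "slide": [-0.0009, -0.016, -0.0437], "gripper": -0.6}]'

```text
time: 3.9
tool_pos: [501.5, 325.0, 390.0]
ee_rot: [-0.141, -0.689, -0.141, 0.696]
force: [-4.2, 0.7, -2.1]
width: 23.1
```

```bash
python3 arc.py 5
```

```text
ang 1.829837394182453 left 2.121837394182453 R 48.85503476296224 [-4.23693917  0.72183912 -2.0778013 ] 23.079116004469967
1 [-0.0006, 0.0031, -0.0092]
2 [-0.0007, 0.0072, -0.0178]
3 [-0.0007, 0.013, -0.0255]
4 [-0.0008, 0.0201, -0.0319]
5 [-0.0009, 0.0284, -0.0367]
```

Emit:
servo_tool --rows '[{"angular": [0, 0, 0], "slide": [-0.0006, 0.0031, -0.0092], "gripper": -0.6}, {"angular": [0, 0, 0], "slide": [-0.0007, 0.0072, -0.0178], "gripper": -0.6}, {"angular": [0, 0, 0], "slide": [-0.0007, 0.013, -0.0255], "gripper": -0.6}, {"angular": [0, 0, 0], "slide": [-0.0008, 0.0201, -0.0319], "gripper": -0.6}, {"angular": [0, 0, 0], "slide": [-0.0009, 0.0284, -0.0367], "gripper": -0.6}]'

```text
time: 4.32
tool_pos: [547.4, 312.7, 390.1]
ee_rot: [-0.141, -0.689, -0.141, 0.697]
force: [-5.3, 1.5, -2.9]
width: 23.5
```

```bash
python3 arc.py 6
```

```text
ang 0.808113087791271 left 1.100113087791271 R 48.29029366977213 [-5.30441365  1.48124033 -2.92732491] 23.516812121971697
1 [-0.0005, 0.0092, -0.0026]
2 [-0.0005, 0.0188, -0.0037]
3 [-0.0005, 0.0283, -0.0028]
4 [-0.0005, 0.0375, 0.0]
5 [-0.0005, 0.0459, 0.0045]
6 [-0.0004, 0.0533, 0.0107]
```

Emit:
servo_tool --rows '[{"angular": [0, 0, 0], "slide": [-0.0005, 0.0092, -0.0026], "gripper": -0.6}, {"angular": [0, 0, 0], "slide": [-0.0005, 0.0188, -0.0037], "gripper": -0.6}, {"angular": [0, 0, 0], "slide": [-0.0005, 0.0283, -0.0028], "gripper": -0.6}, {"angular": [0, 0, 0], "slide": [-0.0005, 0.0375, 0.0], "gripper": -0.6}, {"angular": [0, 0, 0], "slide": [-0.0005, 0.0459, 0.0045], "gripper": -0.6}]'

```text
time: 4.73
tool_pos: [561.0, 267.7, 390.0]
ee_rot: [-0.14, -0.688, -0.141, 0.698]
force: [-8.0, 5.2, -2.1]
width: 23.3
```

```bash
python3 arc.py 1; python3 - <<'E'
from cell import *
import cv2,numpy as np
for n in("wrist","top"):
    d=snapshot(n);np.savez(n+"2.npz",**d);cv2.imwrite(f"pics/{n}2.png",d["frame"][:,:,::-1])
E
```

```text
ang -0.21081002637993754 left 0.08118997362006244 R 48.08265191646927 [-8.00222053  5.20352242 -2.11229594] 23.307015870292382
1 [-0.0004, 0.0072, 0.0063]
```

View pics/wrist2.png

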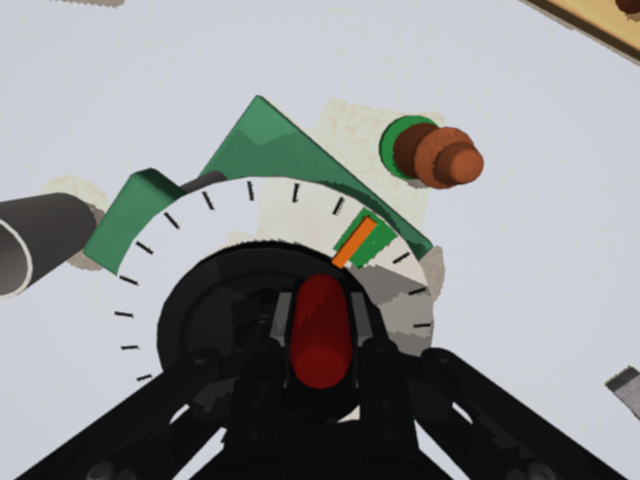

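```bash
cat > ptr.py <<'E'
from h import *
import sys
d=np.load(sys.argv[1]);C=cloud(d);H=hsv(d);h,s,v=[H[...,i].astype(int) for i in range(3)]
c=np.array([514,277.8]);r=np.hypot(C[...,0]-c[0],C[...,1]-c[1])
ok=(d["depth"]>0)&(abs(C[...,2]-190)<20)&(r<97)&(r>66)
for n,m in(("ptr",(h>=7)&(h<22)&(s>160)),("band",(h>40)&(h<85)&(s>120))):
    P=C[ok&m]
    if n=="band": P=P[(P[:,0]>560)]
    a=np.arctan2(P[:,1]-c[1],P[:,0]-c[0]);print(n,len(P),"z",np.median(P[:,2]),"ang mean",a.mean(),"range",np.percentile(a,[1,99]),P.mean(0))
E
python3 ptr.py wrist2.npz
```

```text
ptr 656 z 192.85318487075097 ang mean -0.20510616616105698 range [-0.28647548 -0.16141486] [590.86040951 261.80552893 192.60052452]
band 1177 z 183.3486966949476 ang mean -0.2950947455068628 range [-0.41735089 -0.14510119] [590.33957824 254.55176921 183.28463965]
```

Emit:
servo_tool --rows '[{"angular": [0, 0, 0], "slide": [-0.0004, 0.0016, 0.0012], "gripper": -0.6}, {"angular": [0, 0, 0], "slide": [-0.0004, 0.0031, 0.0024], "gripper": -0.6}, {"angular": [0, 0, 0], "slide": [-0.0004, 0.0031, 0.0024], "gripper": -0.6}, {"angular": [0, 0, 0], "slide": [-0.0004, 0.0031, 0.0024], "gripper": -0.6}, {"angular": [0, 0, 0], "slide": [-0.0004, 0.0031, 0.0024], "gripper": -0.6}]'

```text
time: 5.25
tool_pos: [559.6, 262.1, 390.1]
ee_rot: [-0.141, -0.687, -0.14, 0.699]
force: [-4.3, 1.4, -4.2]
width: 23.1
```

```bash
python3 arc.py 1; python3 - <<'E'
from cell import *
import cv2,numpy as np
for n in("wrist",):
    d=snapshot(n);np.savez(n+"3.npz",**d)
E
python3 ptr.py wrist3.npz
```

```text
ang -0.33170474908032455 left 6.243480558099262 R 48.185575825970446 [-4.30120137  1.39527192 -4.1865598 ] 23.127954577815874
1 [-0.0003, 0.0063, 0.0072]
ptr 641 z 192.91576675067975 ang mean -0.33776481346554066 range [-0.38218033 -0.29906557] [587.90237396 251.83107258 192.66793104]
band 1312 z 183.3583172442976 ang mean -0.234263448054762 range [-0.3887777  -0.14800061] [591.44442053 259.17977373 183.2915988 ]
```

Emit:
servo_tool --rows '[{"angular": [0, 0, 0], "slide": [0, -0.0014, -0.0016], "gripper": -0.6}, {"angular": [0, 0, 0], "slide": [0, -0.0014, -0.0016], "gripper": -0.6}, {"angular": [0, 0, 0], "slide": [0, -0.0014, -0.0016], "gripper": -0.6}, {"angular": [0, 0, 0], "slide": [0, -0.0014, -0.0016], "gripper": -0.6}, {"angular": [0, 0, 0], "slide": [0, -0.0014, -0.0016], "gripper": -0.6}]'

```text
time: 5.72
tool_pos: [560.2, 263.0, 390.1]
ee_rot: [-0.141, -0.687, -0.139, 0.7]
force: [-6.3, 0.3, -1.9]
width: 23.1
```

```bash
python3 arc.py 1; python3 - <<'E'
from cell import *
import cv2,numpy as np
for n in("wrist",):
    d=snapshot(n);np.savez(n+"4.npz",**d)
E
python3 ptr.py wrist4.npz
```

```text
ang -0.3096022630621887 left 6.265583044117397 R 48.52241434306084 [-6.25928186  0.26662876 -1.85802615] 23.134014138295715
1 [-0.0003, 0.0063, 0.0073]
ptr 659 z 192.9387805292627 ang mean -0.32462697287268083 range [-0.37592352 -0.28362962] [588.37136432 252.74914246 192.64441598]
band 1224 z 183.35084477974033 ang mean -0.22904685294999502 range [-0.40416462 -0.14797557] [591.69067032 259.51576623 183.37393492]
```

Emit:
servo_tool --rows '[{"angular": [0, 0, 0], "slide": [0, -0.0018, -0.002], "gripper": -0.6}, {"angular": [0, 0, 0], "slide": [0, -0.0018, -0.002], "gripper": -0.6}, {"angular": [0, 0, 0], "slide": [0, -0.0018, -0.002], "gripper": -0.6}, {"angular": [0, 0, 0], "slide": [0, -0.0018, -0.002], "gripper": -0.6}, {"angular": [0, 0, 0], "slide": [0, -0.0018, -0.002], "gripper": -0.6}]'

```text
time: 6.18
tool_pos: [561.0, 264.5, 390.0]
ee_rot: [-0.141, -0.686, -0.139, 0.701]
force: [-7.3, 0.2, -1.4]
width: 23.0
```

```bash
python3 arc.py 1; python3 - <<'E'
from cell import *
import cv2,numpy as np
for n in("wrist",):
    d=snapshot(n);np.savez(n+"5.npz",**d)
    cv2.imwrite("pics/w5.png",cv2.resize(d["frame"][160:320,280:480,::-1],None,fx=3,fy=3))
E
python3 ptr.py wrist5.npz
```

```text
ang -0.2761819597405691 left 0.0158180402594309 R 48.860479870563864 [-7.30134556  0.20306607 -1.40331086] 22.96472682946778
1 [-0.0003, 0.0063, 0.0074]
ptr 675 z 192.8362682638076 ang mean -0.2976812022297106 range [-0.38488276 -0.25431287] [588.92574193 254.79984467 192.43733814]
band 1184 z 183.35071233280053 ang mean -0.23683834834331793 range [-0.41550596  0.96401079] [591.41224637 258.92649587 183.25038899]
```

View pics/w5.png

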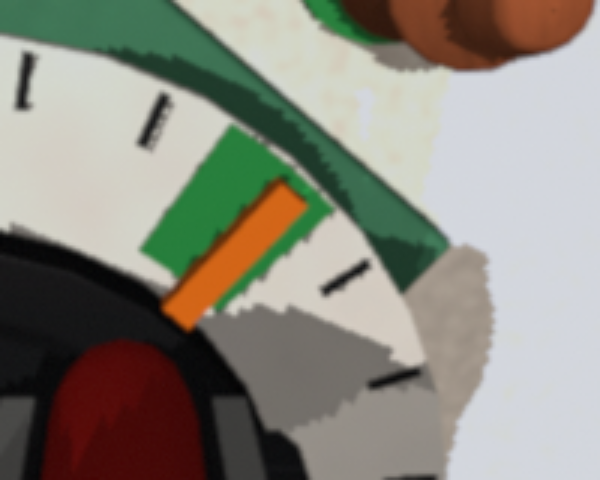

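```bash
python3 - <<'E'
from h import *
d=np.load("wrist5.npz")
b=ray(d,[[358.3,201.7],[328.3,243.3],[391,230],[351.7,263.3]],184)[:,:2];p=ray(d,[[376.7,225],[338.3,265]],193)[:,:2]
print(b,p)
L=b[0]-b[1];Rr=b[2]-b[3];P=p[0]-p[1];an=lambda v:np.arctan2(v[1],v[0])
print("edges dir",an(L),an(Rr),"mid",(an(L)+an(Rr))/2,"ptr dir",an(P))
# axis from intersection of edge lines
for c in([514,277.8],[513.1,278.9],[514.4,276.9]):
    print(c,[round(an(x-c),3) for x in b],[round(an(x-c),3) for x in p])
E
```

```text
[[605.03199412 262.69682325]
 [578.44703501 267.83600272]
 [597.94070263 240.62073064]
 [572.75269506 251.63988014]] [[599.53834861 251.16959806]
 [572.54491735 259.90496474]]
edges dir -0.19095615747771574 -0.41239032065687914 mid -0.3016732390672974 ptr dir -0.3129749294877605
[514, 277.8] [np.float64(-0.164), np.float64(-0.153), np.float64(-0.417), np.float64(-0.419)] [np.float64(-0.302), np.float64(-0.297)]
[513.1, 278.9] [np.float64(-0.174), np.float64(-0.168), np.float64(-0.424), np.float64(-0.429)] [np.float64(-0.31), np.float64(-0.309)]
[514.4, 276.9] [np.float64(-0.155), np.float64(-0.141), np.float64(-0.41), np.float64(-0.409)] [np.float64(-0.293), np.float64(-0.284)]
```

Emit:
servo_tool --rows '[{"angular": [0, 0, 0], "slide": [0, -0.0007, -0.0008], "gripper": -0.6}, {"angular": [0, 0, 0], "slide": [0, -0.0007, -0.0008], "gripper": -0.6}, {"angular": [0, 0, 0], "slide": [0, -0.0007, -0.0008], "gripper": -0.6}, {"angular": [0, 0, 0], "slide": [0, -0.0007, -0.0008], "gripper": 0.6}, {"angular": [0, 0, 0], "slide": [0, -0.0007, -0.0008], "gripper": 1}]'

```text
time: 6.65
tool_pos: [562.3, 264.5, 391.5]
ee_rot: [-0.141, -0.687, -0.138, 0.699]
force: [-0.2, 1.3, 0.4]
width: 46.3
```

Emit:
servo_tool --rows '[{"angular": [0, 0, 0], "slide": [0, 0, 0], "gripper": 1}, {"angular": [0, 0, 0], "slide": [0, 0, 0], "gripper": 1}, {"angular": [0, 0, 0], "slide": [0, 0, 0], "gripper": 1}, {"angular": [0, 0, 0], "slide": [0, 0, 0], "gripper": 1}, {"angular": [0, 0, 0], "slide": [0, 0, 0], "gripper": 1}]'

```text
time: 7.07
tool_pos: [562.4, 264.4, 391.6]
ee_rot: [-0.141, -0.687, -0.138, 0.699]
force: [0.1, 0.6, -0.3]
width: 85.2
```

```bash
python3 - <<'E'
from cell import *
import cv2,numpy as np
d=snapshot("wrist");np.savez("wrist6.npz",**d)
s=get_state();print(s["tool_pos"],s["width"],s["force"])
E
python3 ptr.py wrist6.npz
```

```text
[562.34485385 264.4421643  391.53554654] 85.40443823354285 [-0.71224692  0.20438216 -0.52625658]
ptr 653 z 192.91808293650476 ang mean -0.2974990968479831 range [-0.38779401 -0.25559765] [588.91667099 254.8235588  192.5072865 ]
band 1148 z 183.30559032966755 ang mean -0.2452118559767464 range [-0.41679642 -0.1486774 ] [591.55393955 258.252205   183.27999933]
```

Emit:
servo_tool --rows '[{"angular": [0, 0, 0], "slide": [-0.015, 0, 0], "gripper": 1}, {"angular": [0, 0, 0], "slide": [-0.03, 0, 0], "gripper": 1}, {"angular": [0, 0, 0], "slide": [-0.045, 0, 0], "gripper": 1}, {"angular": [0, 0, 0], "slide": [-0.06, 0, 0], "gripper": 1}, {"angular": [0, 0, 0], "slide": [-0.07, 0, 0], "gripper": 1}]'

```text
time: 7.53
tool_pos: [563.6, 265.0, 463.3]
ee_rot: [-0.141, -0.688, -0.138, 0.699]
force: [0.6, -0.1, 0.5]
width: 85.5
```

```bash
cat > go.py <<'E'
# go.py x y z yaw : slide and rotvec to bring the tool to TCP pos, pointing down, tool y along angle yaw (world, rad)
from h import *
from cell import *
import sys
x,y,z,a=map(float,sys.argv[1:5]);s=get_state();R=T(s)
X=np.array([0,0,-1.]);Y=np.array([np.cos(a),np.sin(a),0]);G=np.c_[X,Y,np.cross(X,Y)]
print("pos",s["tool_pos"].round(1),"f",s["force"].round(1),"w",s["width"].round(1),"q6",s["q"][5].round(2),"t",s["time"])
print("slide",(R.T@(np.array([x,y,z])-s["tool_pos"])/1000).round(4),"ang",Rn.from_matrix(R.T@G).as_rotvec(degrees=True).round(1))
E
python3 go.py 560 -311 450 -1.873
```

```text
Traceback (most recent call last):
  File "go.py", line 7, in <module>
    print("pos",s["tool_pos"].round(1),"f",s["force"].round(1),"w",s["width"].round(1),"q6",s["q"][5].round(2),"t",s["time"])
                                                                   ^^^^^^^^^^^^^^^^
AttributeError: 'float' object has no attribute 'round'
```

```bash
sed -i 's/s\["width"\].round(1)/round(s["width"],1)/' go.py; python3 go.py 560 -311 450 -1.873
```

```text
pos [563.6 265.  463.3] f [ 0.6 -0.1  0.5] w 85.5 q6 1.43 t 7.5333
slide [0.017  0.5298 0.226 ] ang [40.1  0.8 -0.3]
```

Emit:
servo_tool --rows '[{"angular": [0, 0, 0], "slide": [0, 0.0368, 0.0157], "gripper": 1}, {"angular": [0, 0, 0], "slide": [0, 0.0736, 0.0314], "gripper": 1}, {"angular": [0, 0, 0], "slide": [0, 0.1104, 0.0471], "gripper": 1}, {"angular": [0, 0, 0], "slide": [0, 0.1472, 0.0628], "gripper": 1}, {"angular": [0, 0, 0], "slide": [0, 0.184, 0.0785], "gripper": 1}]'

```text
time: 7.95
tool_pos: [562.0, 63.4, 464.4]
ee_rot: [-0.141, -0.688, -0.139, 0.698]
force: [0.0, 0.4, 0.2]
width: 85.6
```

Emit:
servo_tool --rows '[{"angular": [0, 0, 0], "slide": [0, 0.0368, 0.0157], "gripper": 1}, {"angular": [0, 0, 0], "slide": [0, 0.0736, 0.0314], "gripper": 1}, {"angular": [0, 0, 0], "slide": [0, 0.1104, 0.0471], "gripper": 1}, {"angular": [0, 0, 0], "slide": [0, 0.1472, 0.0628], "gripper": 1}, {"angular": [0, 0, 0], "slide": [0, 0.184, 0.0785], "gripper": 1}]'

```text
time: 8.37
tool_pos: [560.5, -138.5, 465.7]
ee_rot: [-0.141, -0.688, -0.139, 0.698]
force: [0.9, -0.0, 0.4]
width: 85.4
```

Emit:
servo_tool --rows '[{"angular": [7, 0, 0], "slide": [0, 0.035, 0.015], "gripper": 0.5}, {"angular": [14, 0, 0], "slide": [0, 0.07, 0.03], "gripper": 0.5}, {"angular": [21, 0, 0], "slide": [0, 0.1, 0.043], "gripper": 0.5}, {"angular": [28, 0, 0], "slide": [0, 0.13, 0.056], "gripper": 0.5}, {"angular": [35, 0, 0], "slide": [0, 0.15, 0.064], "gripper": 0.5}]'

```text
time: 8.78
tool_pos: [559.1, -304.5, 466.4]
ee_rot: [0.075, -0.698, 0.081, 0.708]
force: [1.1, 0.3, 0.4]
width: 64.2
```

```bash
python3 go.py 561 -310 320 -1.873;python3 - <<'E'
from h import *
from cell import *
d=snapshot("wrist");np.savez("wb.npz",**d);cv2.imwrite("pics/wb.png",d["frame"][:,:,::-1])
C=cloud(d);H=hsv(d);h,s,v=[H[...,i].astype(int) for i in range(3)]
o=(h>=7)&(h<22)&(s>160)&(d["depth"]>0)
for n,z in(("fin",117.5),("plate",91.5)):
    P=C[o&(abs(C[...,2]-z)<3)];P=P[(abs(P[:,0]-560)<90)&(abs(P[:,1]+310)<90)];print(n,len(P),np.median(P[:,2]),cv2.minAreaRect(P[:,:2].astype(np.float32)))
E
```

```text
pos [ 559.1 -304.5  466.4] f [1.1 0.3 0.4] w 64.2 q6 1.12 t 8.7833
slide [ 0.1464  0.0035 -0.005 ] ang [ 4.7  0.7 -0.6]
fin 526 115.9349555841967 ((562.5824584960938, -303.7496032714844), (11.879364013671875, 43.48950958251953), 72.75320434570312)
plate 3613 90.01866879054101 ((558.7428588867188, -315.5240783691406), (55.36580276489258, 81.79500579833984), 72.89517211914062)
```

View pics/wb.png

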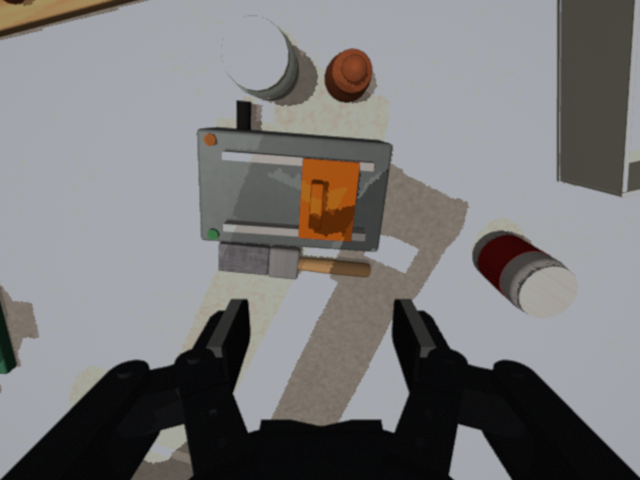

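```bash
python3 go.py 562 -304 268 -1.871
```

```text
pos [ 558.8 -306.9  466.2] f [-1.8 -1.4  1. ] w 64.3 q6 1.12 t 8.8333
slide [ 0.1981 -0.0058 -0.0049] ang [ 4.2  0.7 -0.7]
```

Emit:
servo_tool --rows '[{"angular": [4.2, 0.7, -0.7], "slide": [0.03, -0.0058, -0.0049], "gripper": 0.1}, {"angular": [4.2, 0.7, -0.7], "slide": [0.065, -0.0058, -0.0049], "gripper": 0.1}, {"angular": [4.2, 0.7, -0.7], "slide": [0.1, -0.0058, -0.0049], "gripper": 0.1}, {"angular": [4.2, 0.7, -0.7], "slide": [0.13, -0.0058, -0.0049], "gripper": 0.1}, {"angular": [4.2, 0.7, -0.7], "slide": [0.15, -0.0058, -0.0049], "gripper": 0.1}]'

```text
time: 9.25
tool_pos: [561.8, -302.7, 311.9]
ee_rot: [0.107, -0.698, 0.105, 0.701]
force: [-0.3, 0.1, 0.2]
width: 47.0
```

```bash
python3 go.py 562 -304 268 -1.871
```

```text
pos [ 561.8 -302.7  311.9] f [-0.3  0.1  0.2] w 47.0 q6 1.2 t 9.25
slide [ 0.0439  0.0013 -0.0008] ang [0.  0.3 0.1]
```

Emit:
servo_tool --rows '[{"angular": [0, 0, 0], "slide": [0.015, 0.001, -0.0008], "gripper": 0.1}, {"angular": [0, 0, 0], "slide": [0.03, 0.001, -0.0008], "gripper": 0.1}, {"angular": [0, 0, 0], "slide": [0.04, 0.001, -0.0008], "gripper": 0.1}, {"angular": [0, 0, 0], "slide": [0.043, 0.001, -0.0008], "gripper": 0.1}, {"angular": [0, 0, 0], "slide": [0.043, 0.001, -0.0008], "gripper": 0.1}]'

```text
time: 9.67
tool_pos: [562.0, -303.5, 268.2]
ee_rot: [0.107, -0.697, 0.104, 0.701]
force: [-0.0, 0.1, 1.4]
width: 47.3
```

Emit:
servo_tool --rows '[{"angular": [0, 0, 0], "slide": [0, 0, 0], "gripper": -0.9}, {"angular": [0, 0, 0], "slide": [0, 0, 0], "gripper": -0.9}, {"angular": [0, 0, 0], "slide": [0, 0, 0], "gripper": -0.9}, {"angular": [0, 0, 0], "slide": [0, 0, 0], "gripper": -0.9}, {"angular": [0, 0, 0], "slide": [0, 0, 0], "gripper": -0.9}]' --force 30

```text
time: 10.08
tool_pos: [562.4, -303.8, 269.6]
ee_rot: [0.106, -0.698, 0.105, 0.701]
force: [-0.5, 1.5, 4.3]
width: 11.1
```

```bash
python3 go.py 580.4 -246.7 268 -1.871
```

```text
pos [ 562.4 -303.8  269.6] f [-0.5  1.5  4.3] w 11.1 q6 1.2 t 10.0833
slide [ 0.0017 -0.0598 -0.0004] ang [0.  0.2 0.1]
```

Emit:
servo_tool --rows '[{"angular": [0, 0, 0], "slide": [-0.0005, -0.014, 0], "gripper": -0.9}, {"angular": [0, 0, 0], "slide": [-0.0005, -0.028, 0], "gripper": -0.9}, {"angular": [0, 0, 0], "slide": [-0.0005, -0.042, 0], "gripper": -0.9}, {"angular": [0, 0, 0], "slide": [-0.0005, -0.05, 0], "gripper": -0.9}, {"angular": [0, 0, 0], "slide": [-0.0005, -0.053, 0], "gripper": -0.9}]'

```text
time: 10.5
tool_pos: [578.5, -251.2, 269.7]
ee_rot: [0.106, -0.698, 0.104, 0.701]
force: [2.4, -2.7, -6.6]
width: 11.3
```

Emit:
servo_tool --rows '[{"angular": [0, 0, 0], "slide": [0, -0.002, 0], "gripper": -0.9}, {"angular": [0, 0, 0], "slide": [0, -0.004, 0], "gripper": -0.9}, {"angular": [0, 0, 0], "slide": [0, -0.006, 0], "gripper": -0.9}, {"angular": [0, 0, 0], "slide": [0, -0.008, 0], "gripper": -0.9}, {"angular": [0, 0, 0], "slide": [0, -0.008, 0], "gripper": -0.9}]'

```text
time: 10.92
tool_pos: [579.6, -247.4, 269.6]
ee_rot: [0.102, -0.697, 0.108, 0.701]
force: [-5.0, -23.0, -8.1]
width: 11.2
```

```bash
python3 go.py 580.4 -246.7 268 -1.871
```

```text
pos [ 579.6 -247.4  269.6] f [ -5.  -23.   -8.1] w 11.2 q6 1.29 t 10.9167
slide [ 0.0016 -0.0009 -0.0005] ang [ 0.2  0.2 -0.5]
```

Emit:
servo_tool --rows '[{"angular": [0, 0, 0], "slide": [0, 0, 0], "gripper": 0.1}, {"angular": [0, 0, 0], "slide": [0, 0, 0], "gripper": 0.1}, {"angular": [0, 0, 0], "slide": [0, 0, 0], "gripper": 0.1}, {"angular": [0, 0, 0], "slide": [-0.02, 0, 0], "gripper": 0.1}, {"angular": [0, 0, 0], "slide": [-0.045, 0, 0], "gripper": 0.1}]'

```text
time: 11.33
tool_pos: [579.3, -245.8, 312.7]
ee_rot: [0.103, -0.696, 0.106, 0.703]
force: [0.0, -0.1, 0.6]
width: 46.9
```

```bash
python3 go.py 558.4 -316.2 310 -1.871
```

```text
pos [ 579.3 -245.8  312.7] f [ 0.  -0.1  0.6] w 46.9 q6 1.29 t 11.3333
slide [ 0.0032  0.0734 -0.0006] ang [ 0.2  0.6 -0.4]
```

Emit:
servo_tool --rows '[{"angular": [0, 0, 0], "slide": [0, 0.025, 0], "gripper": -1}, {"angular": [0, 0, 0], "slide": [0, 0.05, 0], "gripper": -1}, {"angular": [0, 0.6, -0.4], "slide": [0.003, 0.0735, -0.0006], "gripper": -1}, {"angular": [0, 0.6, -0.4], "slide": [0.003, 0.0735, -0.0006], "gripper": -1}, {"angular": [0, 0.6, -0.4], "slide": [0.003, 0.0735, -0.0006], "gripper": -1}]'

```text
time: 11.75
tool_pos: [558.3, -316.5, 310.4]
ee_rot: [-0.105, 0.7, -0.104, -0.699]
force: [-0.2, 0.4, 0.6]
width: -0.2
```

```bash
python3 go.py 558.4 -316.2 262 -1.871; python3 - <<'E'
from h import *
from cell import *
d=snapshot("wrist");np.savez("wc.npz",**d);cv2.imwrite("pics/wc.png",d["frame"][:,:,::-1])
d=snapshot("top")
C=cloud(d);H=hsv(d);h,s,v=[H[...,i].astype(int) for i in range(3)]
o=(h>=7)&(h<22)&(s>160)&(d["depth"]>0);P=C[o&(abs(C[...,2]-91)<6)];P=P[(abs(P[:,0]-570)<90)&(abs(P[:,1]+280)<90)];print(len(P),cv2.minAreaRect(P[:,:2].astype(np.float32)) if len(P) else 0)
E
```

```text
pos [ 558.3 -316.5  310.4] f [-0.2  0.4  0.6] w -0.2 q6 1.18 t 11.75
slide [ 0.0484 -0.0002  0.    ] ang [ 0.1 -0.   0.1]
321 ((576.2145385742188, -259.6332092285156), (48.400203704833984, 80.73306274414062), 72.45035552978516)
```

View pics/wc.png

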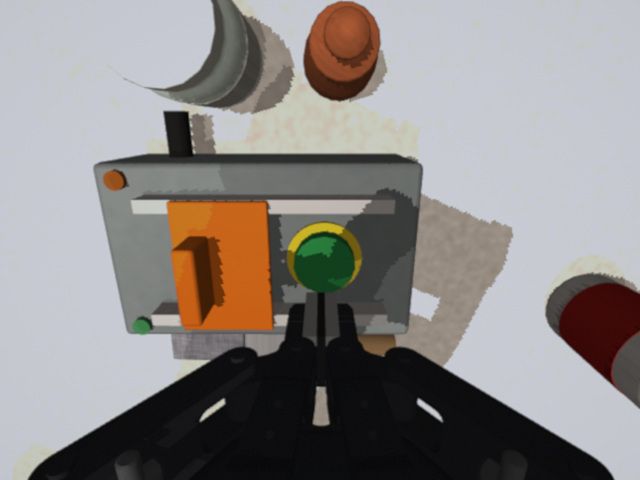

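Emit:
servo_tool --rows '[{"angular": [0, 0, 0], "slide": [0.02, 0, 0], "gripper": -1}, {"angular": [0, 0, 0], "slide": [0.038, 0, 0], "gripper": -1}, {"angular": [0, 0, 0], "slide": [0.048, 0, 0], "gripper": -1}, {"angular": [0, 0, 0], "slide": [0.054, 0, 0], "gripper": -1}, {"angular": [0, 0, 0], "slide": [0.056, 0, 0], "gripper": -1}]'

```text
time: 12.27
tool_pos: [558.9, -314.2, 253.6]
ee_rot: [0.105, -0.699, 0.103, 0.7]
force: [-0.9, 3.3, 4.0]
width: -0.1
```

Emit:
servo_tool --rows '[{"angular": [0, 0, 0], "slide": [0.002, 0, 0], "gripper": -1}, {"angular": [0, 0, 0], "slide": [0.003, 0, 0], "gripper": -1}, {"angular": [0, 0, 0], "slide": [0.004, 0, 0], "gripper": -1}, {"angular": [0, 0, 0], "slide": [0.005, 0, 0], "gripper": -1}, {"angular": [0, 0, 0], "slide": [0.005, 0, 0], "gripper": -1}]'

```text
time: 12.68
tool_pos: [559.4, -314.4, 252.2]
ee_rot: [0.105, -0.699, 0.103, 0.7]
force: [-8.3, 6.6, 15.5]
width: -0.1
```

Emit:
servo_tool --rows '[{"angular": [0, 0, 0], "slide": [-0.02, 0, 0], "gripper": -1}, {"angular": [0, 0, 0], "slide": [-0.05, 0, 0], "gripper": -1}, {"angular": [0, 0, 0], "slide": [-0.09, 0, 0], "gripper": -1}, {"angular": [0, 0, 0], "slide": [-0.13, 0, 0], "gripper": -1}, {"angular": [0, 0, 0], "slide": [-0.16, 0, 0], "gripper": -1}]'

```text
time: 13.1
tool_pos: [559.9, -314.9, 417.2]
ee_rot: [-0.104, 0.701, -0.104, -0.698]
force: [0.7, -0.0, -0.2]
width: -0.0
```

Emit:
servo_tool --rows '[{"angular": [0, 0, 0], "slide": [0, 0, 0], "gripper": -1}, {"angular": [0, 0, 0], "slide": [0, 0, 0], "gripper": -1}, {"angular": [0, 0, 0], "slide": [0, 0, 0], "gripper": -1}, {"angular": [0, 0, 0], "slide": [0, 0, 0], "gripper": -1}, {"angular": [0, 0, 0], "slide": [0, 0, 0], "gripper": -1}]'

```text
time: 13.52
tool_pos: [559.6, -314.7, 414.7]
ee_rot: [0.104, -0.699, 0.103, 0.7]
force: [0.3, 0.7, 0.4]
width: 0.1
```

```bash
python3 - <<'E'
from h import *
from cell import *
d=snapshot("wrist");C=cloud(d);H=hsv(d);h,s,v=[H[...,i].astype(int) for i in range(3)]
o=(h>=7)&(h<22)&(s>160)&(d["depth"]>0)
for n,z in(("fin",116),("plate",90)):
    P=C[o&(abs(C[...,2]-z)<3)];P=P[(abs(P[:,0]-570)<90)&(abs(P[:,1]+280)<90)];print(n,len(P),cv2.minAreaRect(P[:,:2].astype(np.float32)))
g=(h>40)&(h<85)&(s>120)&(abs(C[...,2]-83)<8)&(np.hypot(C[...,0]-558,C[...,1]+316)<35);print("button",C[g].mean(0),np.median(C[g][:,2]))
t=snapshot("top");np.savez("top9.npz",**t);cv2.imwrite("pics/top9.png",t["frame"][:,:,::-1]);print(get_state()["tool_pos"],get_state()["force"])
E
python3 ptr.py top9.npz
```

```text
fin 770 ((579.5139770507812, -249.41712951660156), (12.18972110748291, 43.15926742553711), 72.70195770263672)
plate 4558 ((575.756103515625, -261.18731689453125), (56.21833038330078, 81.71260070800781), 71.99762725830078)
button [ 558.91751261 -318.49294185   83.4320227 ] 83.50785970938014
[ 559.73444511 -314.84280793  415.27493052] [ 0.31464575 -0.02735968 -0.67455041]
ptr 15 z 195.56066208638094 ang mean -0.33109931974091766 range [-0.36207541 -0.29267872] [587.02878689 252.73461414 195.16385197]
band 4 z 185.722999983484 ang mean -0.3111118162862249 range [-0.39231728 -0.23358788] [595.97942444 251.37180127 186.81829196]
```

View pics/top9.png

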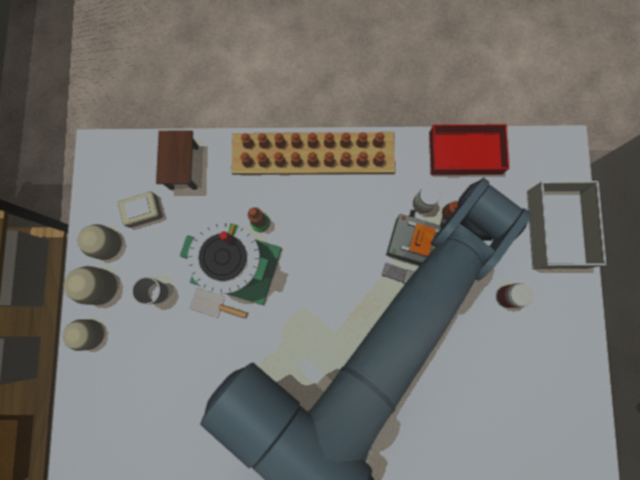

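```bash
python3 -c "
from cell import *
print(close_job())"
```

```text
the job is handed in; nothing more can be done
None
```

The job is done and handed in at about 13.6 s on the robot's clock. No verdict is reported.

- **Wheel:** I wound it about 4.1 rad clockwise by the crank handle. I overshot slightly, led it back 0.03–0.05 rad, and released. A close camera check after release put the pointer about 0.012 rad past the middle of the band. The final top view agrees only roughly (about 0.02 rad off), with few pixels to go on.
- **Lock tab:** I gripped the fin and slid the tab to its end stop, where the force reached about 23 N. Afterwards the plate's centre was 59.7 mm and the fin 72.1 mm from the button's centre, matching "fully aside". The gripper travelled about 59 mm but the tab moved only 56.9 mm. I put the difference down to arm flex and slip at the stop.
- **Button:** I pressed it with closed fingers until it bottomed, with the fingertips at about 79 mm and 15 N upward. I pressed up to 4 mm off its centre. After I let go it was back up: it measured 83.5 mm, with the camera reading about 1.5 mm low on other known heights.
- **Surroundings:** The final top view shows no moved loose items. The arm hides part of the small figure and the brush handle in that view, so I did not check those two fully. At hand-in the gripper was clear above the box with near-zero force.

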